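# Hold the test pot's bayonet cap at the vent mark

## Robot

A 7-joint arm with a two-finger parallel gripper is mounted at the origin on the work surface; the furniture and walls round the work are solid. World frame = base frame: x ahead of the robot, y to its left, z up, the work surface at z = 0. Lengths are in m, angles in rad, forces in N, time in s.
With the tool pointing down it reaches from about 0.425 to 0.875 m from the base axis. Payload 8.4 kg.
Tool frame: the origin (TCP) lies between the finger pads, 19 mm behind the fingertips; this is the grasp point; z points along the fingers, x is the direction in which the jaws open and shut, and the axes are right-handed (so a half turn about z gives the same grasp; the last joint's range is limited). The gripper opens to 85 mm and grips with 20 to 120 N. Pads are 22 mm wide; open, the fingers measure 114 mm over their backs; the gripper's body (76 mm by 85 mm) begins 54 mm behind the grasp point. The pads swing forward as they close: fully open they stand 13 mm farther back than shut.
Start: joints at [1.145, 0.333, 0.04, 1.465, -0.013, 1.343, -0.059], TCP at [0.209, -0.616, 0.25] pointing down, gripper open.
Joint ranges: [-2.58, 2.58], [-0.38, 2.09], [-1.3, 1.39], [0.25, 2.4], [-1.5, 4.64], [0.08, 2.09], [-2.65, 2.65]. Speed limits (rad/s): [2.22, 2.22, 2.79, 2.79, 3.14, 3.14, 3.14].

## Interface

Orientations are given as a unit quaternion [w, x, y, z].
In Python, from plant import sense, eyes, finish_job, spotter gives the robot as it stands.
- The arm moves only by the tool servo_tool, never from a script. Its argument "commands" is a list of rows, each a list of 6 numbers: the shift along the world's x, y, z in mm, then the turn, a rotation vector about the world's x, y, z in degrees. A call has 1 to 10 rows; each row is the pose to reach, as a shift and turn from the pose measured when the call began; what a row does not reach only later rows make up. A row lasts 1/10 s, in which the tool goes at most 50 mm and 8.59 degrees, less where a joint would pass 70% of its speed; a pose out of reach is approached as far as the arm can. A call with a gripper value outside its range is refused whole. "fingers" is the closure in counts, from 0 (fully open) to 255 (shut), set as the call begins (left out, the last holds). The fingers move at their own pace and stop on an object; "force" is the grip in N (left out, the last holds). Time passes only in rows, so rows that repeat a pose let the fingers close. It gives the time, the measured TCP pose, the force and the opening at its end, in the units of the state.
- sense(): the state, without advancing time (a new reading comes with each control period).
- eyes.capture(name): name is "scene" or "top"; returns a dict with "pixels" (400x640x3 uint8, red, green, blue), "depth" (400x640 float32, m along the optical axis (not along the pixel's ray), 0 where there is no reading), "fx", "fy", "cx", "cy" (pixels), "distortion" ([k1, k2, p1, p2, k3] as OpenCV has them; the pictures are not rectified), "view" (4x4, takes a point from world to camera coordinates). Camera axes: x right, y down, z forward; pixel columns grow to the right and rows downward; lengths in m; the calibration is good to about 2 mm. A picture is of the moment at which its call begins.
- finish_job(): hands the job in, once; it reports no verdict.
Trained networks look in a picture, given as the dict that the camera call returned (one of the last four; its "shot" number tells which), for a name from the list of things; names that differ only in an ending like _2 or _b are one class to them, and where a whole thing is asked for, a point or a joint stands for the part that bears it (a point fixed in the world has none). Each returns a list of dicts, best first, with "score" (0 to 1); they miss things now and then, are a little off and sometimes report something else, mostly with a low value. They report only what shows in the picture. A call takes as long as a camera call.
- spotter.look_for(picture, label): "centre" ([x, y, z] in m, in world coordinates, good to about 4 mm: the middle of the surface that is visible of it).
- spotter.regions_of(picture, label): "mask" (400x640 bool, what is visible of it).
- spotter.tip_of(picture, label): "centre" ([x, y, z] in m, in world coordinates, good to about 4 mm: a listed point, or the origin of a listed thing).
The state is a dict: "time_s": time; "joint_pos": joint angles; "joint_vel": joint speeds; "joint_torque": joint torques, N m; "position": TCP position; "ee_rot": TCP orientation; "wrist_force": force on the tool from outside, world axes, zero at the start; "torque": the same for the moment, N m; "gripper_width": finger opening in m.
Only numpy, scipy, OpenCV 4.12 (cv2) and the standard library are available. Lean on these libraries where they do the work, as an engineer would, in place of code of your own. Each camera call takes 0.05 s, during which the arm holds its last target. There are 200 camera calls.

## Task

Vent the leak-test pot: pick up the orange bayonet cap by its grip bar and set it down into the raised mouth of the aluminium pot, its two lugs through the two slots (white lines on the cap at the black marks on the rim), until its flange lies on the rim. Then turn it clockwise, seen from above, one eighth of a turn, so that its white lines point at the green vent marks, and never on to the red lock marks; a spring inside turns the cap back, so finish still gripping the cap and holding it at the green marks. Leave the valve head, the grease pot and the roll of tape where they stand.

Things in the scene. Friction and masses are not known exactly. Their poses are not given: they have to be found in the camera images.
- cap: Loose orange bayonet cap, 0.1 to 0.25 kg, upright on the table. Origin: centre of the underside, z up. Plug 28 mm in diameter, z 0 to 24; at its foot two lugs along +x and -x, 44 mm over both, 10 wide, z 0 to 7; flange 58 mm in diameter, z 24 to 32; grip bar 46 long (x), 18 wide (y), z 32 to 64: pinch its 18 mm. White lines along x show where the lugs are. A half turn about z gives the same cap.
- cap_grip (a point): Point on the cap's axis inside the grip bar, 52 mm above the underside, 12 mm below the bar's top: a good place for the TCP. Axes as cap.
- test_pot: Fixed aluminium leak-test pot, foot 96 mm and neck 76 mm in diameter, 90 mm tall. Origin: centre of its foot on the table, z up. A brass port sticks out low on its +y side. Black marks on the rim at +x and -x, where the slots are; from them, clockwise seen from above, green vent marks at 45 degrees and red lock marks at 80 degrees. A half turn about z gives the same pot mouth.
- pot_mouth (a point): Centre of the round 32 mm mouth at the rim, 90 mm above the table; axes as test_pot. Two slots along +x and -x, 15 mm wide, 50 mm over both, through a lip 13 mm thick. With the cap fully in, flange on the rim, the cap's origin is 24 mm below this point; turned, its lugs have 4 mm of play up and down under the lip. Stops prevent an anticlockwise turn.
- spring_ring (a joint): Turn (rad) of the sprung ring in the pot that the cap's lugs push: 0 at rest, growing clockwise seen from above, at most 1.45. It moves after about 0.11 rad of free play, so it reads about 0.67 with the cap at the green marks. It pushes back with 0.06 N m at first, 0.14 N m at the green marks, and turns the cap back when let go.
- valve_head: Bystander: valve head with black cap, 50 mm wide, 120 mm tall, standing on the table; origin at the centre of its underside.
- grease_pot: Bystander: small white pot with a blue screw lid, 45 mm wide, 52 mm tall; origin at the centre of its underside.
- green_tape: Bystander: roll of green tape lying flat, 90 mm wide, 19 mm tall; origin at the centre of its underside.

How it is judged:
On the way:
1. the cap is in the mouth, lugs through the slots, flange on the rim, not yet turned (z of cap in the frame of test_pot below 0.069 m and horizontal distance between cap and test_pot below 0.004 m and angle between cap's own z axis and vertical below 0.1 rad and angle between the x axis of cap and the x axis of test_pot, either way round below 0.3 rad and value of joint spring_ring below 0.25 rad), for 0.1 s.
At the end, for the whole second after the job is handed in: The cap is in the mouth (flange within 3 mm of the rim, 4 mm of the axis, upright within 6 degrees), turned clockwise to the green marks (45 degrees, within about 8.5), the sprung ring pushed round with it (0.45 to 0.9 rad), the cap at rest and still held by the fingers with over 2 N (z of cap in the frame of test_pot below 0.069 m and horizontal distance between cap and test_pot below 0.004 m and angle between cap's own z axis and vertical below 0.1 rad and angle between the x axis of cap and the x axis of test_pot, either way round between 0.635 and 0.935 rad and value of joint spring_ring between 0.45 and 0.9 rad and contact force between the fingers and cap above 2 N and angular speed of cap below 0.2 rad/s); the arm keeps its last pose, push and grip.
It fails at once if the cap is turned on to the lock (ring past 1.1 rad) (value of joint spring_ring above 1.1 rad).
It fails at once if the valve head is moved more than 25 mm or tipped (distance of valve_head from where it was at the start of the episode above 0.025 m or angle between valve_head's own z axis and vertical above 0.4 rad).
It fails at once if the grease pot is moved more than 25 mm or tipped (distance of grease_pot from where it was at the start of the episode above 0.025 m or angle between grease_pot's own z axis and vertical above 0.4 rad).
It fails at once if the tape roll is moved more than 25 mm or tipped (distance of green_tape from where it was at the start of the episode above 0.025 m or angle between green_tape's own z axis and vertical above 0.4 rad).
It also fails if it takes over 40 s, if anything falls off the work surface, if the arm or the gripper's body presses on something with over 40 N, if the wrist force passes 120 N, or if a joint passes its speed limit or range.

## Working session

There is one attempt and no reset: what is moved stays moved. The work goes in short steps, Python scripts to look and compute and a tool call to move; the robot and the scene stay as the last step left them, time stands still between calls to the robot, and variables do not carry over. Pictures are saved under pics/ and viewed, about 8 in all and at most 12, crops included, and the job is handed in when it is done.

Besides the shell and the picture viewer there is one more tool, called after "Call:" in YAML: its name, and indented under it one key for each argument. servo_tool: Moves the arm, as the interface text tells. Its arguments: {"type":"object","properties":{"commands":{"type":"array"},"fingers":{"type":"number"},"force":{"type":"number"}},"required":["commands"]}

```bash
mkdir -p pics; cat > h.py <<'E'
import numpy as np, cv2
from plant import sense, eyes, finish_job, spotter
def save(p,n,crop=None,s=1):
    im=p["pixels"][:,:,::-1]
    if crop: r0,r1,c0,c1=crop; im=im[r0:r1,c0:c1]
    cv2.imwrite("pics/"+n,cv2.resize(im,None,fx=s,fy=s,interpolation=cv2.INTER_CUBIC))
def K(p): return np.array([[p["fx"],0,p["cx"]],[0,p["fy"],p["cy"]],[0,0,1]]),np.array(p["distortion"])
def onplane(p,uv,z):
    k,d=K(p); n=cv2.undistortPoints(np.array(uv,float).reshape(-1,1,2),k,d).reshape(-1,2)
    V=np.array(p["view"]);R,t=V[:3,:3],V[:3,3];c=-R.T@t
    r=np.c_[n,np.ones(len(n))]@R
    return c+r*((z-c[2])/r[:,2])[:,None]
def proj(p,X):
    k,d=K(p);V=np.array(p["view"])
    return cv2.projectPoints(np.array(X,float).reshape(-1,1,3),cv2.Rodrigues(V[:3,:3])[0],V[:3,3],k,d)[0].reshape(-1,2)
def cloud(p,mask):
    k,d=K(p);v,u=np.nonzero(mask&(p["depth"]>0));z=p["depth"][v,u]
    n=cv2.undistortPoints(np.c_[u,v].astype(float).reshape(-1,1,2),k,d).reshape(-1,2)
    V=np.array(p["view"]);P=np.c_[n*z[:,None],z]
    return (P-V[:3,3])@V[:3,:3],np.c_[u,v]
E
python3 - <<'E'
from h import *
s=sense();print(s["time_s"],s["position"],s["ee_rot"],s["wrist_force"],s["gripper_width"])
for c in("top","scene"):
    p=eyes.capture(c);save(p,c+"0.png")
    V=np.array(p["view"]);print(c,-V[:3,:3].T@V[:3,3],V[2,:3])
    for l in("cap","cap_grip","test_pot","pot_mouth","valve_head","grease_pot","green_tape"):
        for f in(spotter.look_for,spotter.tip_of):
            print(l,f.__name__,[(np.round(r["centre"],3).tolist(),round(r["score"],2)) for r in f(p,l)[:2]])
print(sense()["time_s"])
E
```

```text
0.0 [ 0.20849714 -0.61520289  0.24910902] [-4.39876936e-04  8.12693009e-01 -5.82691534e-01 -6.75153365e-04] [0.35843483 0.10123528 0.02862294] 0.08520861905825274
top [0.34342664 0.06568641 1.22897431] [ 0.19282573 -0.0100627  -0.98118142]
cap call [([0.542, -0.13, 0.032], 0.79)]
cap call [([0.546, -0.135, 0.003], 0.63)]
cap_grip call [([0.546, -0.131, 0.03], 0.74)]
cap_grip call [([0.543, -0.134, 0.052], 0.7)]
test_pot call [([0.545, 0.042, 0.086], 0.83)]
test_pot call []
pot_mouth call [([0.542, 0.034, 0.09], 0.98)]
pot_mouth call []
valve_head call [([0.708, -0.047, 0.12], 0.93)]
valve_head call [([0.447, 0.31, 0.003], 0.75), ([0.716, -0.05, 0.002], 0.58)]
grease_pot call [([0.4, -0.002, 0.051], 0.7)]
grease_pot call [([0.402, -0.001, 0.004], 0.77)]
green_tape call [([0.447, 0.313, 0.02], 0.7)]
green_tape call [([0.448, 0.308, -0.001], 0.75)]
scene [-0.17441934  0.52295924  0.75404147] [ 0.67340625 -0.42847777 -0.60243739]
cap call []
cap call [([0.545, -0.134, 0.002], 0.69)]
cap_grip call [([0.536, -0.125, 0.034], 0.95), ([0.702, -0.044, 0.09], 0.27)]
cap_grip call [([0.544, -0.134, 0.056], 0.98)]
test_pot call [([0.53, 0.046, 0.057], 0.67)]
test_pot call [([0.546, -0.133, 0.003], 0.74), ([0.554, 0.035, -0.003], 0.65)]
pot_mouth call [([0.53, 0.052, 0.062], 0.63)]
pot_mouth call [([0.553, 0.04, 0.095], 0.87), ([0.445, 0.311, 0.003], 0.25)]
valve_head call [([0.705, -0.044, 0.086], 0.58)]
valve_head call [([0.713, -0.051, 0.006], 0.59)]
grease_pot call [([0.393, 0.01, 0.041], 0.66)]
grease_pot call [([0.4, -0.0, -0.003], 0.59)]
green_tape call [([0.438, 0.31, 0.02], 0.66)]
green_tape call [([0.443, 0.308, 0.003], 0.62)]
1.5
```

```bash
python3 - <<'E'
from h import *
p=eyes.capture("top")
a=proj(p,[[.545,-.133,.06],[.548,.037,.09]]);print(a)
np.savez("top0.npz",**{k:np.array(v) for k,v in p.items()})
ims=[]
for u,v in a:
    u,v=int(round(u)),int(round(v));print(u,v)
    ims.append(cv2.resize(p["pixels"][v-35:v+35,u-35:u+35,::-1],(390,390),interpolation=cv2.INTER_CUBIC))
cv2.imwrite("pics/crops.png",np.hstack(ims))
E
```

```text
[[400.87797709 213.15402363]
 [330.47200957 210.81292277]]
401 213
330 211
```

View pics/top0.png

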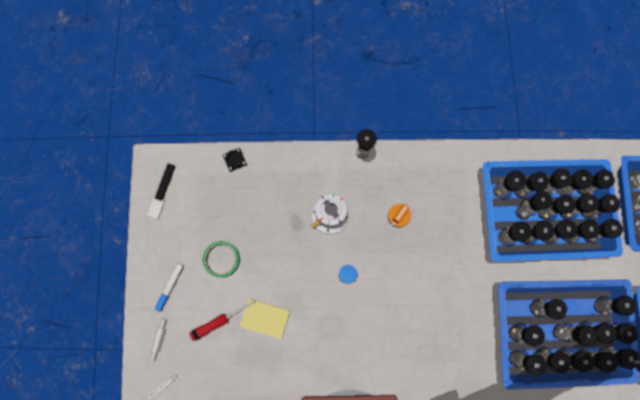

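View pics/crops.png

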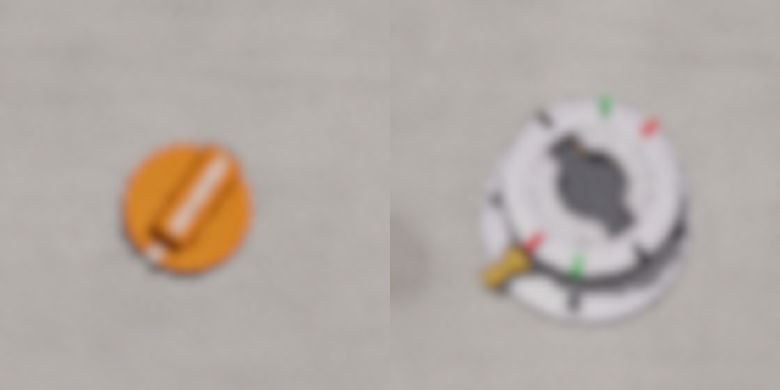

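```bash
cat >> h.py <<'E'
def ortho(p,cx,cy,z,half=.05,n=390):
    # up=+x, left=+y ; pixel size 2*half/n
    g=(np.arange(n)+.5)/n*2*half-half
    X=cx-g[:,None]+0*g[None];Y=cy-g[None]+0*g[:,None]
    uv=proj(p,np.stack([X,Y,0*X+z],-1).reshape(-1,3)).astype(np.float32).reshape(n,n,2)
    return cv2.remap(p["pixels"],uv[...,0],uv[...,1],cv2.INTER_CUBIC),X,Y
def blobs(im,X,Y):
    h=cv2.cvtColor(im,cv2.COLOR_RGB2HSV).astype(int);H,S,V=h[...,0],h[...,1],h[...,2]
    out={}
    for n,m in(("green",(H>45)&(H<85)&(S>80)),("red",((H<6)|(H>172))&(S>90)),("black",(V<95)),("white",(S<70)&(V>150)),("orange",(H>6)&(H<20)&(S>150))):
        k,l,st,c=cv2.connectedComponentsWithStats(m.astype(np.uint8))
        out[n]=[(int(st[i,4]),np.round([X[int(c[i,1]),0],Y[0,int(c[i,0])]],4).tolist()) for i in range(1,k) if st[i,4]>25]
    return out
E
python3 - <<'E'
from h import *
rows=[]
for c in("top","scene"):
    p=eyes.capture(c);r=[]
    for nm,(x,y,z) in dict(pot=(.548,.037,.09),bar=(.545,-.133,.064),flange=(.545,-.133,.032)).items():
        im,X,Y=ortho(p,x,y,z,n=260);print(c,nm,blobs(im,X,Y));
        cv2.drawMarker(im,(130,130),(255,0,255),cv2.MARKER_CROSS,10);r.append(im[:,:,::-1])
    m=p["depth"];rows.append(np.hstack(r))
    for l in("pot_mouth","cap_grip"):
        q=spotter.regions_of(p,l)
        if q:
            P,_=cloud(p,q[0]["mask"]);zt=np.percentile(P[:,2],97);T=P[P[:,2]>zt-.006];print(l,zt,T.mean(0),(T.max(0)+T.min(0))/2,np.ptp(T,axis=0))
cv2.imwrite("pics/ortho.png",np.vstack(rows))
E
```

```text
top pot {'green': [], 'red': [(111, [0.5274, 0.0626])], 'black': [(97, [0.5697, 0.0472]), (323, [0.5632, 0.0345]), (29, [0.5324, 0.0007]), (84, [0.5201, 0.0145])], 'white': [(53924, [0.5513, 0.0372])], 'orange': []}
top bar {'green': [], 'red': [], 'black': [], 'white': [(49250, [0.5471, -0.1347]), (307, [0.5517, -0.1374]), (138, [0.5367, -0.1263]), (191, [0.5198, -0.1113])], 'orange': [(11945, [0.5398, -0.1274])]}
top flange {'green': [], 'red': [], 'black': [], 'white': [(48226, [0.5452, -0.1328]), (327, [0.5575, -0.1428]), (145, [0.5421, -0.1313]), (207, [0.5244, -0.1163])], 'orange': [(12624, [0.5452, -0.1324])]}
cap_grip 0.06563603113457703 [ 0.54629993 -0.13236943  0.06301059] [ 0.54619943 -0.13173236  0.06429686] [0.04088464 0.0370229  0.00899155]
scene pot {'green': [(162, [0.5859, 0.0295]), (614, [0.5097, 0.0468])], 'red': [(235, [0.5755, 0.0118]), (775, [0.5193, 0.0668])], 'black': [(61, [0.5797, 0.0549]), (487, [0.5124, 0.0218])], 'white': [(46272, [0.554, 0.0322])], 'orange': []}
scene bar {'green': [], 'red': [], 'black': [], 'white': [(50126, [0.5529, -0.1397])], 'orange': [(15053, [0.5206, -0.1109])]}
scene flange {'green': [], 'red': [], 'black': [(58, [0.5217, -0.0978]), (71, [0.5079, -0.0951])], 'white': [(17123, [0.5744, -0.1105]), (903, [0.5802, -0.1663]), (15658, [0.5263, -0.1659]), (299, [0.521, -0.1155]), (238, [0.4987, -0.0851])], 'orange': [(21097, [0.5471, -0.1359])]}
pot_mouth 0.0918173790152984 [0.54845566 0.03904539 0.08999027] [0.55080343 0.03830577 0.09030081] [0.07693543 0.07560275 0.00894072]
cap_grip 0.06520860799177215 [ 0.54136394 -0.1311137   0.0632989 ] [ 0.54359712 -0.13170621  0.06349755] [0.0444298  0.03808607 0.00856267]
```

View pics/ortho.png

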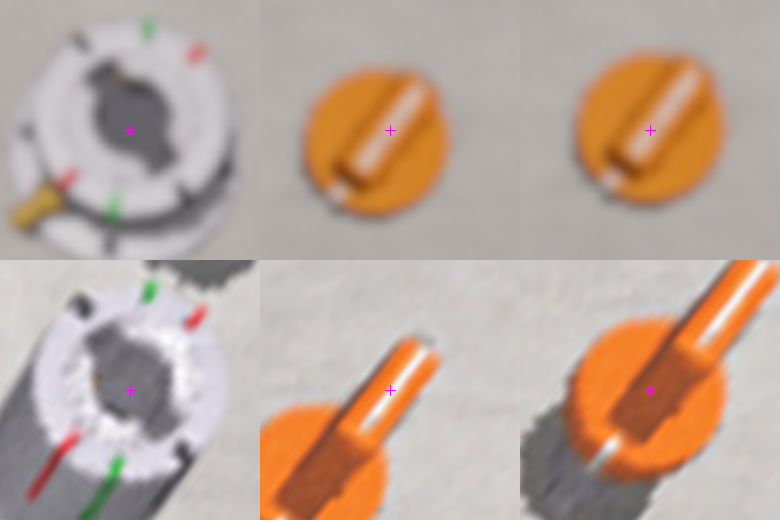

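```bash
cat >> h.py <<'E'
from scipy.optimize import least_squares
def radial(im,X,Y,c,r0,r1,ex=()):
    g=cv2.GaussianBlur(cv2.cvtColor(im,cv2.COLOR_RGB2GRAY).astype(np.float32),(0,0),2)
    px=X[0,0]-X[1,0];pts=[]
    rr=np.arange(r0,r1,px/2)
    for a in np.radians(np.arange(0,360,4)):
        x=c[0]+rr*np.cos(a);y=c[1]+rr*np.sin(a)
        v=cv2.remap(g,((Y[0,0]-y)/px).astype(np.float32)[None],((X[0,0]-x)/px).astype(np.float32)[None],cv2.INTER_LINEAR)[0]
        d=np.abs(np.gradient(v));i=d.argmax()
        if 1<i<len(rr)-2 and d[i]>1: pts.append((x[i],y[i]))
    P=np.array(pts)
    f=least_squares(lambda q:np.hypot(P[:,0]-q[0],P[:,1]-q[1])-q[2],[c[0],c[1],(r0+r1)/2],loss="soft_l1",f_scale=.0005)
    return np.round(f.x,4),len(P),round(float(np.median(abs(f.fun))),4)
def whiteaxis(p,cx,cy,z,half=.03):
    im,X,Y=ortho(p,cx,cy,z,half=half,n=240);f=im.astype(float)
    w=np.clip(f[...,2]-110,0,None)*(np.hypot(X-cx,Y-cy)<.018)
    m=[(w*X).sum()/w.sum(),(w*Y).sum()/w.sum()];d=np.stack([X-m[0],Y-m[1]])
    C=np.einsum("aij,bij,ij->ab",d,d,w)/w.sum();e,v=np.linalg.eigh(C)
    return np.round(m,4),round(float(np.degrees(np.arctan(v[1,1]/v[0,1]))),1),np.round(np.sqrt(e),4)
E
python3 - <<'E'
from h import *
for c in("top","scene"):
    p=eyes.capture(c)
    im,X,Y=ortho(p,.553,.0365,.09,half=.055,n=440)
    print(c,"mouth",radial(im,X,Y,(.553,.0365),.011,.021),"rim",radial(im,X,Y,(.553,.0365),.033,.042))
    im,X,Y=ortho(p,.545,-.1325,.032,n=400)
    print("flange",radial(im,X,Y,(.545,-.1325),.025,.033))
    print("bar",whiteaxis(p,.545,-.1325,.064))
E
```

```text
top mouth (array([0.5528, 0.0361, 0.0148]), 72, 0.0004) rim (array([0.5509, 0.036 , 0.0363]), 41, 0.0004)
flange (array([ 0.5425, -0.1314,  0.0288]), 27, 0.0003)
bar (array([ 0.5457, -0.1332]), -36.7, array([0.0015, 0.0101]))
scene mouth (array([0.5517, 0.0362, 0.0158]), 71, 0.0003) rim (array([0.5519, 0.0357, 0.0388]), 53, 0.0006)
flange (array([ 0.5436, -0.1334,  0.029 ]), 76, 0.0009)
bar (array([ 0.5458, -0.1328]), 51.9, array([0.0079, 0.0112]))
```

Call:
servo_tool:
  commands:
    - [35,50,0,0,0,-8]
    - [70,85,0,0,0,-16]
    - [105,120,0,0,0,-24]
    - [140,160,0,0,0,-32]
    - [170,200,0,0,0,-40]
    - [200,240,0,0,0,-48]
    - [230,280,0,0,0,-55.4]
    - [255,320,0,0,0,-55.4]
    - [280,360,0,0,0,-55.4]
    - [300,400,0,0,0,-55.4]
  fingers: 0
  force: 60

```text
time_s: 2.95
position: [0.5016, -0.2287, 0.2503]
ee_rot: [0.0, -0.449, 0.894, -0.0]
wrist_force: [0.4, -0.5, 0.3]
gripper_width: 0.0853
```

Call:
servo_tool:
  commands:
    - [22,45,0,0,0,0]
    - [44,90,-30,0,0,0]
    - [44,96,-70,0,0,0]
    - [44,96,-110,0,0,0]
    - [44,96,-140,0,0,0]
    - [44,96,-165,0,0,0]
    - [44,96,-185,0,0,0]
    - [44,96,-194,0,0,0]
    - [44,96,-194,0,0,0]

```text
time_s: 3.85
position: [0.5448, -0.1325, 0.0553]
ee_rot: [-0.001, -0.449, 0.894, 0.0]
wrist_force: [-0.0, 0.0, 0.7]
gripper_width: 0.0854
```

Call:
servo_tool:
  commands:
    - [0,0,0,0,0,0]
    - [0,0,0,0,0,0]
    - [0,0,0,0,0,0]
    - [0,0,0,0,0,0]
    - [0,0,0,0,0,0]
    - [0,0,0,0,0,0]
    - [0,0,0,0,0,0]
    - [0,0,0,0,0,0]
  fingers: 255
  force: 60

```text
time_s: 4.65
position: [0.5453, -0.1327, 0.056]
ee_rot: [-0.0, -0.449, 0.894, 0.0]
wrist_force: [-1.2, 0.2, 5.9]
gripper_width: 0.0174
```

Call:
servo_tool:
  commands:
    - [0,0,30,0,0,0]
    - [0,0,70,0,0,8]
    - [0,0,115,0,0,16]
    - [1,30,125,0,0,24]
    - [2,60,125,0,0,32]
    - [3,90,125,0,0,40]
    - [5,120,125,0,0,48]
    - [6,150,125,0,0,56]
    - [7,169,125,0,0,64]
    - [7,169,125,0,0,70.7]

```text
time_s: 5.65
position: [0.5518, 0.0403, 0.1807]
ee_rot: [-0.0, 0.885, -0.465, -0.001]
wrist_force: [-1.5, 0.4, -1.0]
gripper_width: 0.0176
```

```bash
python3 - <<'E'
from h import *
s=sense();print(s["time_s"],s["position"],s["ee_rot"],s["wrist_force"],s["torque"],s["gripper_width"],s["joint_pos"])
x,y,z=s["position"];zb=z-.056
r=[]
for c in("top","scene"):
    p=eyes.capture(c)
    for zz in(zb+.032,.09):
        im,X,Y=ortho(p,.5522,.0362,zz,half=.06,n=380)
        cv2.drawMarker(im,(190,190),(255,0,255),cv2.MARKER_CROSS,10);r.append(im[:,:,::-1])
        if c=="scene": print(zz,radial(im,X,Y,(x,y),.025,.033))
cv2.imwrite("pics/hover.png",cv2.resize(np.vstack([np.hstack(r[:2]),np.hstack(r[2:])]),(600,600)))
E
```

```text
5.65 [0.5517689  0.04028906 0.18068895] [-4.05021872e-04  8.85451050e-01 -4.64732149e-01 -5.50648672e-04] [-1.50427239  0.38448921 -1.0147057 ] [-0.00373513  0.03138748  0.02767426] 0.01756393534187638 [ 0.3108102   0.22981116 -0.52732847  1.76965714  0.12309441  1.17550471
 -1.21931799]
0.15668894728905816 (array([0.5508, 0.0392, 0.0287]), 38, 0.0006)
0.09 (array([0.5516, 0.0373, 0.0301]), 11, 0.0008)
```

View pics/hover.png

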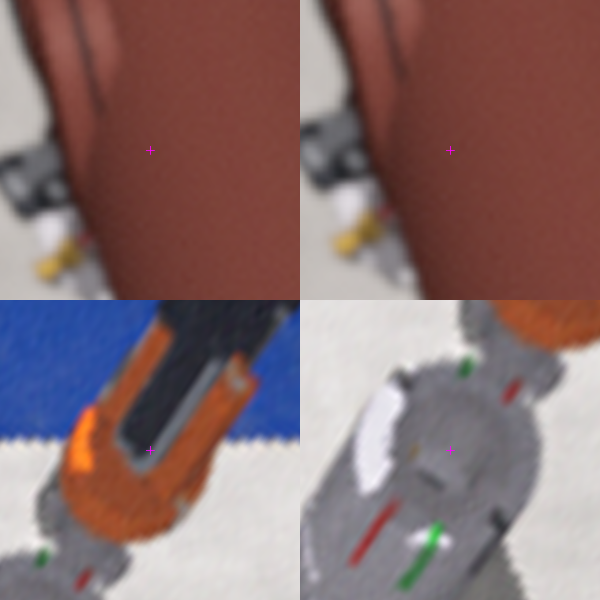

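Call:
servo_tool:
  commands:
    - [0.5,-3.8,-10,0,0,-0.6]
    - [0.5,-3.8,-20,0,0,-0.6]
    - [0.5,-3.8,-28,0,0,-0.6]
    - [0.5,-3.8,-28,0,0,-0.6]
    - [0.5,-3.8,-28,0,0,-0.6]

```text
time_s: 6.25
position: [0.5523, 0.0331, 0.1522]
ee_rot: [0.0, 0.881, -0.473, -0.001]
wrist_force: [0.1, 0.8, -1.0]
gripper_width: 0.0166
```

```bash
python3 - <<'E'
from h import *
s=sense();print(s["time_s"],s["position"],s["ee_rot"],s["wrist_force"],s["torque"],s["gripper_width"])
p=eyes.capture("scene");u,v=proj(p,[[.5522,.0362,.11]])[0].astype(int)
save(p,"hover2.png",(v-55,v+55,u-70,u+70),5)
E
```

```text
6.25 [0.55225097 0.03307951 0.1521846 ] [ 4.20654849e-04  8.81108505e-01 -4.72913495e-01 -6.71730205e-04] [ 0.06577544  0.82813573 -0.98100564] [ 0.04597356 -0.02033936  0.00246152] 0.016606437548997
```

View pics/hover2.png

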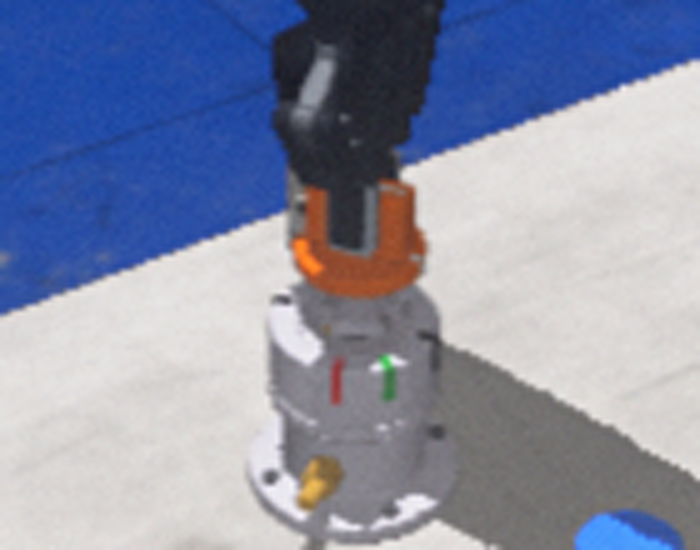

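Call:
servo_tool:
  commands:
    - [0.2,3.3,-2,0,0,0.4]
    - [0.2,3.3,-2,0,0,0.4]
    - [0.2,3.3,-2,0,0,0.4]
    - [0.2,3.3,-2,0,0,0.4]

```text
time_s: 6.7
position: [0.5528, 0.0365, 0.1507]
ee_rot: [0.0, 0.883, -0.47, -0.0]
wrist_force: [-0.6, 0.5, -2.1]
gripper_width: 0.0172
```

```bash
python3 - <<'E'
from h import *
for i in range(3):
    s=sense();print(s["time_s"],s["position"],s["wrist_force"],s["torque"],np.degrees(2*np.arctan2(s["ee_rot"][2],s["ee_rot"][1])))
    p=eyes.capture("scene")
zb=s["position"][2]-.056
# compare: project flange circles for the nominal cap pose; measure flange in image
for zz in(zb+.032,zb+.024):
    im,X,Y=ortho(p,*s["position"][:2],zz,half=.05,n=400)
    print(radial(im,X,Y,s["position"][:2],.025,.033))
im2=p["pixels"][:,:,::-1].copy();x,y=s["position"][:2];a=np.linspace(0,2*np.pi,90)
im2=cv2.resize(im2,None,fx=6,fy=6,interpolation=cv2.INTER_CUBIC)
def draw(cx,cy,r,z,col):
    q=(proj(p,np.c_[cx+r*np.cos(a),cy+r*np.sin(a),0*a+z])+.5)*6-.5
    cv2.polylines(im2,[q.round().astype(np.int32).reshape(-1,1,2)],True,col,1)
draw(x,y,.029,zb+.024,(255,0,255));draw(x,y,.029,zb+.032,(255,0,255))
draw(.5523,.0363,.038,.09,(255,255,0));draw(.5523,.0363,.016,.09,(255,255,0))
u,v=(proj(p,[[x,y,.11]])[0]*6).astype(int);cv2.imwrite("pics/ov.png",im2[v-260:v+260,u-300:u+300])
E
```

```text
6.7 [0.55281426 0.03649795 0.15074939] [-0.63417658  0.47380513 -2.07589394] [-0.00248685 -0.018301    0.00549405] -56.03336640531019
6.75 [0.55279109 0.03644054 0.15071414] [-0.55589221 -0.66571706 -1.90010173] [-0.02031654 -0.00737042  0.04287183] -56.04232855851086
6.8 [0.55279149 0.03642949 0.15069537] [-0.57439562  0.64135649 -1.64321665] [ 0.00967738  0.03907279 -0.06290811] -56.03840743534398
(array([0.551 , 0.0379, 0.0294]), 38, 0.0006)
(array([0.5557, 0.0347, 0.0294]), 35, 0.0005)
```

View pics/ov.png

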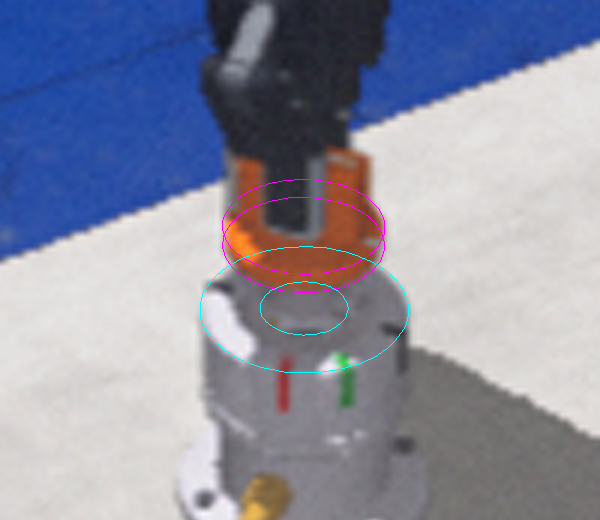

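Call:
servo_tool:
  commands:
    - [-0.3,0,-3,0,0,0]
    - [-0.3,0,-5,0,0,0]
    - [-0.3,0,-7,0,0,0]
    - [-0.3,0,-9,0,0,0]
    - [-0.3,0,-9,0,0,0]

```text
time_s: 7.35
position: [0.5522, 0.0364, 0.1413]
ee_rot: [0.0, 0.883, -0.47, -0.001]
wrist_force: [0.5, 0.7, -1.3]
gripper_width: 0.0169
```

Call:
servo_tool:
  commands:
    - [0,0,-4,0,0,0]
    - [0,0,-8,0,0,0]
    - [0,0,-12,0,0,0]
    - [0,0,-15,0,0,0]
    - [0,0,-17,0,0,0]
    - [0,0,-18,0,0,0]
    - [0,0,-18,0,0,0]

```text
time_s: 8.05
position: [0.5522, 0.0364, 0.1232]
ee_rot: [0.0, 0.883, -0.47, -0.001]
wrist_force: [-0.2, 0.7, -1.7]
gripper_width: 0.017
```

```bash
python3 - <<'E'
from h import *
s=sense();print(s["time_s"],s["position"],s["wrist_force"],s["torque"],np.degrees(2*np.arctan2(s["ee_rot"][2],s["ee_rot"][1])))
p=eyes.capture("scene");u,v=proj(p,[[.5522,.0362,.1]])[0].astype(int)
save(p,"in.png",(v-40,v+40,u-50,u+50),6)
E
```

```text
8.05 [0.55221654 0.03641561 0.12316289] [-0.20918073  0.71732185 -1.73074883] [ 0.04229145  0.00042943 -0.03336534] -56.03569671806128
```

View pics/in.png

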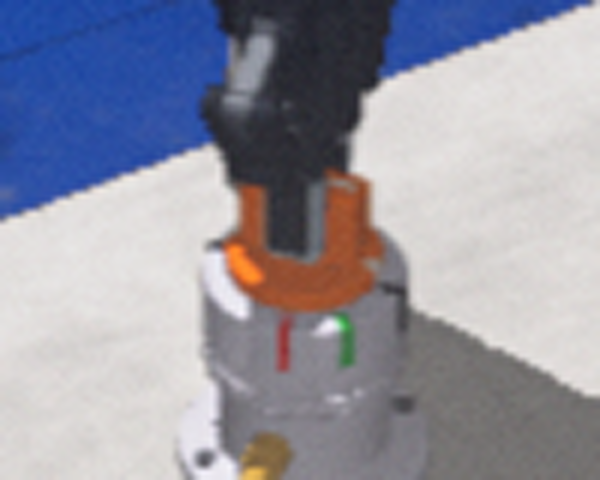

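Call:
servo_tool:
  commands:
    - [0,0,-1,0,0,0]
    - [0,0,-2,0,0,0]
    - [0,0,-2,0,0,0]
    - [0,0,-2,0,0,0]
  force: 80

```text
time_s: 8.5
position: [0.5525, 0.0364, 0.1221]
ee_rot: [0.0, 0.883, -0.47, -0.0]
wrist_force: [-2.6, -0.8, 5.0]
gripper_width: 0.0162
```

Call:
servo_tool:
  commands:
    - [0,0,0,0,0,-5]
    - [0,0,0,0,0,-10]
    - [0,0,0,0,0,-15]
    - [0,0,0,0,0,-20]
    - [0,0,0,0,0,-25]
    - [0,0,0,0,0,-30]
    - [0,0,0,0,0,-30]

```text
time_s: 9.2
position: [0.5525, 0.0369, 0.1222]
ee_rot: [0.0, 0.731, -0.683, -0.0]
wrist_force: [-0.1, 1.0, -0.5]
gripper_width: 0.0166
```

```bash
python3 - <<'E'
from h import *
s=sense();print(s["time_s"],s["position"],s["wrist_force"],s["torque"],np.degrees(2*np.arctan2(s["ee_rot"][2],s["ee_rot"][1])),s["ee_rot"],s["gripper_width"],s["joint_pos"][6])
E
```

```text
9.2 [0.55254215 0.03694565 0.12220444] [-0.07913704  0.96585408 -0.49849044] [0.44721999 0.10319729 0.11375404] -86.0912043054385 [ 1.22151073e-05  7.30810623e-01 -6.82580197e-01 -3.28644272e-04] 0.016575043344281396 -1.7581873133601917
```

Call:
servo_tool:
  commands:
    - [0,-0.4,0,0,0,-4]
    - [0,-0.4,0,0,0,-8]
    - [0,-0.4,0,0,0,-12]
    - [0,-0.4,0,0,0,-15]
    - [0,-0.4,0,0,0,-15]
    - [0,-0.4,0,0,0,-15]
    - [0,-0.4,0,0,0,-15]

```text
time_s: 9.9
position: [0.5526, 0.0368, 0.1223]
ee_rot: [0.0, -0.636, 0.771, 0.0]
wrist_force: [0.2, 2.8, -2.8]
gripper_width: 0.0165
```

```bash
python3 - <<'E'
from h import *
for i in range(2):
    s=sense();print(s["time_s"],s["position"],s["wrist_force"],s["torque"],np.degrees(2*np.arctan2(s["ee_rot"][2],s["ee_rot"][1])),s["gripper_width"])
    p=eyes.capture("scene")
u,v=proj(p,[[.5522,.0362,.1]])[0].astype(int)
im=cv2.resize(p["pixels"][v-35:v+35,u-35:u+35,::-1],(400,400),interpolation=cv2.INTER_CUBIC)
o,X,Y=ortho(p,.5522,.0362,.098,half=.05,n=400)
cv2.imwrite("pics/turned.png",np.hstack([im,o[:,:,::-1]]))
E
```

```text
9.9 [0.55261591 0.03681436 0.12225081] [ 0.17706633  2.7966972  -2.7896642 ] [ 0.64328795 -0.05175813  0.15527538] 259.04397752041086 0.016499817208752984
9.95 [0.5526129  0.0368166  0.12226198] [ 0.95562563  1.8154804  -0.9030992 ] [ 0.6445327  -0.10448697  0.12130773] 259.01701993460694 0.016804572017396595
```

View pics/turned.png

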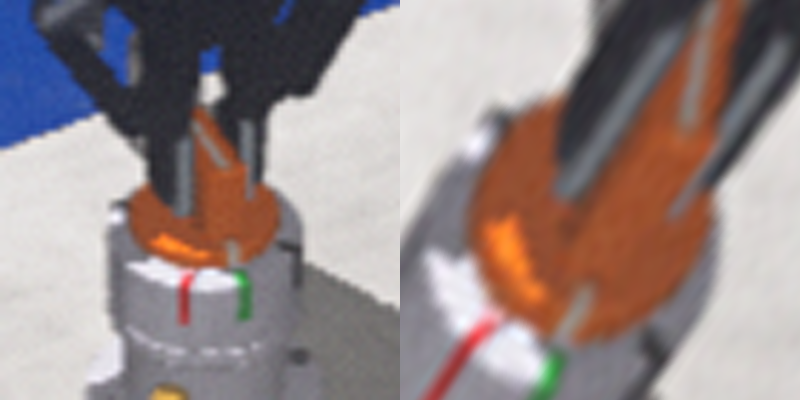

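```bash
python3 - <<'E'
from h import *
print(finish_job());s=sense();print(s["time_s"],s["position"],s["gripper_width"],np.degrees(2*np.arctan2(s["ee_rot"][2],s["ee_rot"][1])))
E
```

```text
the job is handed in; nothing more can be done
None
the job is handed in; nothing more can be done
```

The cap is in the pot mouth with its flange on the rim. It is turned 45° clockwise and held there at a commanded grip of 80 N. I handed the job in at about 10 s on the robot's clock; no verdict is reported.

**Seating:** The lugs went through the slots without resistance. I felt about 5 N of contact force when the flange met the rim, with the TCP at z = 0.122 m. That puts the cap's origin at about 0.066 m, against the 0.069 m limit. The TCP was within about 1 mm of the mouth centre I measured.

**Turn:**
- The jaws turned from -56° to -101°, which puts the cap at -11°. I measured the green marks at about -11°.
- The last picture shows the white line at the green mark. Measured off that picture, the line lies at about -13°, up to -17° along the line itself. These agree with the jaw angle only roughly, and all but the last are well inside the 8.5° allowance.
- The measured wrist moment of 0.12 to 0.16 N m matches the spring pressing back at the green marks. I couldn't read the ring's angle directly.

**Not fully explained:** A sideways moment at the wrist rose to about 0.64 N m during the turn, with only 2 to 3 N of force. I took it as a small side load and left it.

**Not checked:** I kept the tool's path clear of the valve head, grease pot and tape. I did not measure their positions again at the end.

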